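# Set a shaft's eccentric seat to its high spot under a dial indicator

## Task

First slide the dial indicator straight down by its knob until its sprung plunger rests on the shaft's eccentric seat with about half of its travel pressed in, and let go. Then turn the shaft in its V-blocks by the flange studs, gently and without lifting it, forcing it down or sliding it along, until the high spot of the seat (the greatest dial reading of a whole turn) stands under the plunger. Leave it like that, with your hand off everything and the other things where they are.

Things in the scene. Friction and masses are not known exactly. Their poses are not given: they have to be found in the camera images.
- fixture: Fixed steel plate 200 x 260 x 15 mm with two steel V-blocks and a column (22 mm diameter, top 250 mm above the table). Origin on the table under the shaft's axis; y runs along the shaft, z is up. In its frame (mm): shaft axis at x 0, z 85; V-blocks 30 wide, 100 high, at y -75 and 110; column at x -85, y 32; plunger line at x 0, y 32
- shaft: Loose steel gearbox shaft, 28 mm diameter, 0.75 to 0.9 kg, lying in the V-blocks. Origin on its axis, y along it. 1 to 3 N sideways at a stud turns it; it stays where it is left. In its frame: dark gear, 63 mm diameter, at y -34 mm; eccentric seat at y 32 mm; at the -y end a flange, 90 mm diameter, 10 mm thick, outer face at y -115 mm
- seat_mid (a point): Point on the shaft's axis at the middle of the eccentric seat: a plain steel collar of 44 mm diameter, 28 mm wide, its centre 3 mm off the shaft's axis (a full turn moves the plunger 6 mm). The side of its high spot differs each time, cannot be told from the listed poses, and starts 60 degrees or more away from the top
- stud0 (a point): Middle of one of the flange's four equal steel studs: diameter 10 mm, 45 mm long, standing out of the flange's outer face along the shaft's -y, on a circle of 33 mm radius about the axis, 90 degrees apart. The point lies on the stud's centre line, 25 mm out from the flange's face. The studs are turned round by some angle at the start
- stud1 (a point): Middle of the next stud, 90 degrees on about the shaft's +y axis (from z towards x)
- stud2 (a point): Middle of the stud opposite stud0
- stud3 (a point): Middle of the stud opposite stud1
- grip_knob (a point): Centre of the black upright round knob (22 mm diameter, 24 mm high) on top of the dial indicator, right above the plunger. The indicator's case (60 mm diameter, 22 mm thick, white face to the fixture's +x) hangs 21 to 81 mm below; an arm behind it leads to the column. Pushing or pulling the knob slides the indicator down or up against 4 to 12 N of friction; it stays where left
- carriage (a joint): Height slide of the indicator: m lowered from its top position (0 to 0.07)
- plunger_tip (a point): Lowest point of the plunger's ball tip (8 mm ball on a 5.6 mm rod), which hangs below the indicator. Resting on the seat it stands about 109.5 mm above the table with the high spot under it, about 103.5 mm with the low spot
- plunger (a joint): How far the plunger is pressed in, m: 0 free, 0.016 at its hard end (half travel: 0.008). Its spring pushes with 1.5 N at first and 3.1 N at the end
- needle (a joint): Angle of the black needle on the white face, rad: 0 at the top, 0.35 rad per mm that the plunger is pressed in (2.8 rad at half travel), clockwise as seen when looking at the face
- spacer: Bystander: brass ring 32 mm across, 12 mm high, on the plate; origin under its centre
- slip_block: Bystander: steel block 12 x 35 x 9 mm on the plate; origin under its centre
- bearing: Bystander: steel ring 72 mm across, 18 mm high, on the table; origin under its centre
- gear: Bystander: dark gear 86 mm across, with a hub 34 mm high, on the table; origin under its centre
- oil_can: Bystander: grey can, 60 mm across, 120 mm high, on the table; origin under its centre
- spanner: Bystander: steel spanner 180 mm long, lying on the table; origin near its middle
- driver: Bystander: screwdriver with a black handle, 190 mm long, lying on the table; origin near its middle

How it is judged:
On the way:
1. the plunger rests on the seat, pressed in by 3 to 13 mm, and the indicator is let go, with the high spot not yet under it (contact force between plunger and shaft above 0.5 N and value of joint plunger between 0.003 and 0.013 m and contact force between the fingers and fixture below 0.3 N and height (world z) of plunger_tip below 0.1088 m), for 0.2 s.
At the end, for the whole second after the job is handed in: The plunger still rests on the seat, pressed in 1 to 15.8 mm, with its tip at least 109.2 mm above the table (high spot within about 25 degrees of the top); the shaft lies still in its V-blocks within 8 mm of where it began (contact force between plunger and shaft above 0.5 N and value of joint plunger between 0.001 and 0.0158 m and height (world z) of plunger_tip above 0.1092 m and distance of shaft from where it was at the start of the episode below 0.008 m and angular speed of shaft below 0.05 rad/s and linear speed of shaft below 0.01 m/s); the robot touches nothing.
It fails at once if the plunger is rammed: more than 10 N between it and the shaft (contact force between plunger and shaft above 10 N).
It fails at once if the shaft is lifted or slid more than 10 mm from its place in the V-blocks (distance of shaft from where it was at the start of the episode above 0.01 m).
It fails at once if the shaft is forced down: more than 45 N between it and the V-blocks (contact force between shaft and fixture above 45 N).
It fails at once if a bystander is moved more than 30 mm (distance of any of spacer, slip_block, bearing, gear, oil_can, spanner, driver from where it was at the start of the episode above 0.03 m).
It also fails if it takes over 72 s, if anything falls off the work surface, if the arm or the gripper's body presses on something with over 40 N, if the wrist force passes 120 N, or if a joint passes its speed limit or range.

## Robot

A 6-joint arm with a two-finger parallel gripper is mounted at the origin on the work surface. World frame = base frame: x ahead of the robot, y to its left, z up, the work surface at z = 0. Lengths are in m, angles in rad, forces in N, time in s.
With the tool pointing down it reaches from about 0.35 to 0.875 m from the base axis. Payload 4.2 kg.
Tool frame: the origin (TCP) lies midway between the tips of the shut fingers; the grasp point (between the pads) lies 19 mm behind it; z points along the fingers, y is the direction in which the jaws open and shut (so a half turn about z gives the same grasp; the last joint's range is limited). The gripper opens to 85 mm and grips with 20 to 120 N. Pads are 22 mm wide; open, the fingers measure 114 mm over their backs; the gripper's body (76 mm by 85 mm) begins 54 mm behind the grasp point. The pads swing forward as they close: fully open they stand 13 mm farther back than shut.
Start: joints at [1.431, 0.385, 0.008, 0, -1.194, -0.259], TCP at [0.243, 0.576, 0.231] pointing down, gripper open.
Joint ranges: [-3.14, 3.14], [-1.21, 2.06], [-1.07, 1.41], [-3.16, 2.05], [-2.99, -0.16], [-3.1, 3.1]. Speed limits (rad/s): [2.79, 2.79, 3.14, 3.14, 3.14, 3.14].

## Interface

Orientations are given as a rotation vector (axis times angle).
In Python, from plant import arm, viewer, models gives the robot as it stands.
- The arm moves only by the tool step_arm, never from a script. Its argument "steps" is a list of rows, each a list of 6 numbers: the shift along the tool's x, y, z in mm, then the turn, a rotation vector about the tool's x, y, z in rad. In form: [[x, y, z, rx, ry, rz], ...]. A call has 1 to 12 rows; each row is the pose to reach, as a shift and turn from the pose commanded when the call began, along the tool's axes at that moment; what a row does not reach only later rows make up. A row lasts 1/8 s, in which the tool goes at most 62.5 mm and 10.7 degrees, less where a joint would pass 70% of its speed; a pose out of reach is approached as far as the arm can. A call with a gripper value outside its range is refused whole. "grip" is the opening, from 0 (shut) to 1 (fully open), set as the call begins (left out, the last holds). The fingers move at their own pace and stop on an object; "force" is the grip in N (left out, the last holds). Time passes only in rows, so rows that repeat a pose let the fingers close. It gives the time, the measured TCP pose, the force and the opening at its end, in the units of the state.
- arm.get_obs(): the state, without advancing time (a new reading comes with each control period).
- viewer.capture(name): name is "scene" or "top" or "wrist"; returns the picture (384x512x3 uint8, blue, green, red); there is no depth.
- viewer.calibration(name): a dict with "vfov" (degrees; the focal length in pixels is half the picture's height over the tangent of half this angle, whatever the lens; pixels are square), "cx", "cy" (the principal point, pixels), "distortion" ([k1, k2, p1, p2, k3] as OpenCV has them; the pictures are not rectified), "R" (3x3) and "t" (3): a world point X has camera coordinates R X + t; the wrist camera has in their place "hand_eye" (4x4, takes a point from camera to tool coordinates, whose origin is the TCP and whose axes are the flange's). Camera axes: x right, y down, z forward; pixel columns grow to the right and rows downward; lengths in m; the calibration is good to about 2 mm. A picture is of the moment at which its call begins: read the wrist's pose just before it. calibration takes no time and is no camera call.
- arm.job_done(): hands the job in, once; it reports no verdict.
Trained networks look in the newest picture that a camera, given by its name, has taken for a name from the list of things; names that differ only in an ending like _2 or _b are one class to them, and where a whole thing is asked for, a point or a joint stands for the part that bears it (a point fixed in the world has none). Each returns a list of dicts, best first, with "p" (0 to 1); they miss things now and then, are a little off and sometimes report something else, mostly with a low value. They report only what shows in the picture. A call takes as long as a camera call.
- models.search_frame(camera, target): "extent" ([centre column, centre row, width, height] in pixels, round what is visible of it).
- models.trace(camera, target): "mask" (384x512 bool, what is visible of it) and "extent" ([centre column, centre row, width, height] in pixels, round what is visible of it).
- models.tip_of(camera, target): "location" ([column, row] in pixels: a listed point, or the origin of a listed thing).
The state is a dict: "time": time; "q": joint angles; "qd": joint speeds; "effort": joint torques, N m; "tcp_pos": TCP position; "orientation": TCP orientation; "ft_force": force on the tool from outside, world axes, zero at the start; "moment": the same for the moment, N m; "gripper_width": finger opening in m.
Only numpy, scipy, OpenCV 4.12 (cv2) and the standard library are available. Lean on these libraries where they do the work, as an engineer would, in place of code of your own. Each camera call takes 0.05 s, during which the arm holds its last target.

## Working session

There is one attempt and no reset: what is moved stays moved. The work goes in short steps, Python scripts to look and compute and a tool call to move; the robot and the scene stay as the last step left them, time stands still between calls to the robot, and variables do not carry over. Pictures are saved under pics/ and viewed, and the job is handed in when it is done.

Besides the shell and the picture viewer there is one more tool, called after "Emit:" as a command line: name --pt "numbers of a row" for each row, then --argument value for the rest. step_arm: Moves the arm, as the interface text tells. Its arguments: {"type":"object","properties":{"steps":{"type":"array"},"grip":{"type":"number"},"force":{"type":"number"}},"required":["steps"]}

```bash
ls; mkdir -p pics; cat > h.py <<'E'
import numpy as np, cv2
from plant import arm, viewer, models
from scipy.spatial.transform import Rotation as Rot
def K(c):
    f=192/np.tan(np.radians(c['vfov'])/2); return np.array([[f,0,c['cx']],[0,f,c['cy']],[0,0,1.]])
def cam(name,obs=None):
    c=viewer.calibration(name)
    if 'R' in c: return K(c),np.array(c['distortion']),np.array(c['R']),np.array(c['t'])
    o=obs or arm.get_obs(); T=np.eye(4);T[:3,:3]=Rot.from_rotvec(o['orientation']).as_matrix();T[:3,3]=o['tcp_pos']
    M=np.linalg.inv(T@np.array(c['hand_eye'])); return K(c),np.array(c['distortion']),M[:3,:3],M[:3,3]
def ray(cm,uv):
    k,d,R,t=cm; p=cv2.undistortPoints(np.array(uv,float).reshape(1,1,2),k,d)[0,0]
    v=R.T@np.array([p[0],p[1],1]); return -R.T@t, v/np.linalg.norm(v)
def proj(cm,X):
    k,d,R,t=cm; return cv2.projectPoints(np.array(X,float).reshape(-1,1,3),cv2.Rodrigues(R)[0],t,k,d)[0].reshape(-1,2)
def onz(cm,uv,z):
    o,v=ray(cm,uv); return o+v*(z-o[2])/v[2]
def tri(rays):
    A=np.zeros((3,3));b=np.zeros(3)
    for o,v in rays:
        P=np.eye(3)-np.outer(v,v);A+=P;b+=P@o
    return np.linalg.solve(A,b)
def snap(name,fn):
    o=arm.get_obs(); im=viewer.capture(name); cv2.imwrite('pics/'+fn,im); return im,cam(name,o)
E
python3 - <<'E'
from h import *
print(arm.get_obs())
for n in ['scene','top','wrist']:
    im,c=snap(n,n+'0.png'); print(n,c,-c[2].T@c[3])
    for t in ['grip_knob','plunger_tip','seat_mid','stud0','stud1','stud2','stud3','shaft','fixture']:
        print(t,[(np.round(d['location'],1).tolist(),round(d['p'],2)) for d in models.tip_of(n,t)][:4])
E
```

```text
pics
{'time': 0.0, 'q': array([ 1.43060177e+00,  3.85576934e-01,  6.61027826e-03, -5.16495720e-04,
       -1.19399436e+00, -2.58616551e-01]), 'qd': array([-0.00116603,  0.00160403, -0.00080269, -0.00127807, -0.00126148,
       -0.0007889 ]), 'effort': array([-2.46787513e-04, -3.92288017e+01,  1.88393247e+01,  4.18604672e+00,
       -4.69003542e-03,  1.33538612e-05]), 'tcp_pos': array([0.24244244, 0.5754203 , 0.2302006 ]), 'orientation': array([ 3.07713520e+00, -6.22167232e-01, -5.51147173e-04]), 'ft_force': array([ 0.50618966,  0.51239839, -0.64863532]), 'moment': array([-0.00446985,  0.00150346, -0.00430033]), 'gripper_width': 0.08533640148684567}
scene (array([[419.75506177,   0.        , 256.62470984],
       [  0.        , 419.75506177, 195.10765549],
       [  0.        ,   0.        ,   1.        ]]), array([0.01601141, 0.        , 0.        , 0.        , 0.        ]), array([[-0.11199362,  0.99361838, -0.01341461],
       [ 0.84335881,  0.0879005 , -0.53011265],
       [-0.52555052, -0.07068257, -0.84782111]]), array([ 0.08512473, -0.31355309,  1.56135162])) [1.09454034 0.0533
[... 1510 characters left out ...]
287.8, 138.7], 0.7)]
shaft [([247.1, 157.3], 0.64)]
fixture [([247.0, 162.0], 0.96), ([385.6, 211.0], 0.62)]
wrist (array([[283.41506733,   0.        , 253.60712058],
       [  0.        , 283.41506733, 195.82306986],
       [  0.        ,   0.        ,   1.        ]]), array([0.00450473, 0.        , 0.        , 0.        , 0.        ]), array([[-3.88058876e-01, -9.21634538e-01,  2.94721754e-04],
       [-8.79191723e-01,  3.70284001e-01,  2.99852752e-01],
       [-2.76463783e-01,  1.16101405e-01, -9.53985451e-01]]), array([ 0.62494745, -0.03882876,  0.37953102])) [0.31330506 0.54628674 0.37352579]
grip_knob []
plunger_tip []
seat_mid []
stud0 []
stud1 []
stud2 []
stud3 []
shaft []
fixture []
```

```bash
python3 - <<'E'
import cv2
for n in ['scene','top']:
    im=cv2.imread(f'pics/{n}0.png'); im=cv2.resize(im[100:300,150:400],(750,600),interpolation=cv2.INTER_CUBIC); cv2.imwrite(f'pics/{n}0z.png',im)
E
```

```text
(no output)
```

View pics/scene0.png

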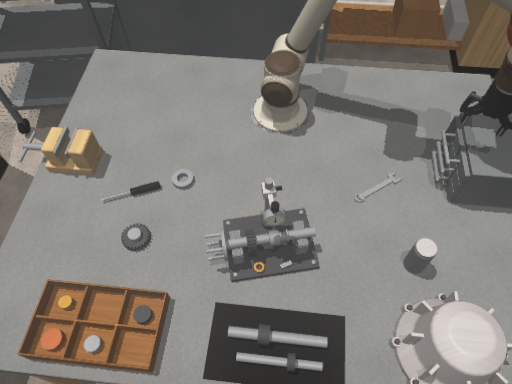

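View pics/top0.png

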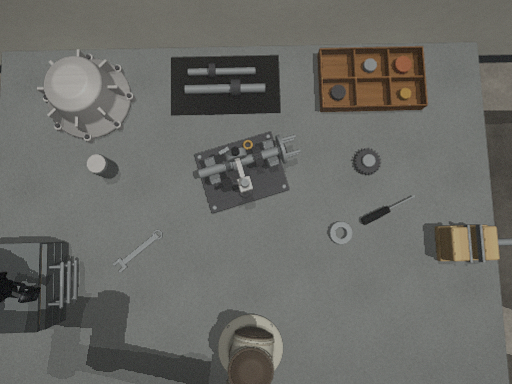

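```bash
python3 - <<'E'
from h import *
s=cam('scene');t=cam('top')
k=tri([ray(s,[274,206.9]),ray(t,[233.9,151.5])]); m=tri([ray(s,[276.4,239.2]),ray(t,[236.7,162.8])]); print('knob',k,'seat',m, proj(s,k),proj(t,k),proj(s,m),proj(t,m))
print(tri([ray(s,[260.8,240.9]),ray(t,[247.1,157.3])]),onz(t,[247,162],0),onz(s,[262.7,252.8],0))
S=[[218.2,235.2],[214.6,247.4],[214.2,254.9],[210.3,240.1]];T=[[288.9,139.6],[292.3,150.8],[292.2,153.6],[287.8,138.7]]
for a in S:
  for b in T:
    x=tri([ray(s,a),ray(t,b)]);e=np.linalg.norm(proj(s,x)-a)+np.linalg.norm(proj(t,x)-b)
    print(a,b,x.round(4),round(e,1))
E
```

```text
knob [0.56175597 0.02598949 0.25076106] seat [0.56217785 0.03026193 0.0695847 ] [[274.45501961 206.90699036]] [[234.33000347 151.45718349]] [[274.50185755 239.13403342]] [[234.93387321 162.94794458]]
[ 0.57688592 -0.00760893  0.07999513] [ 0.57623601 -0.00696921  0.        ] [ 0.57702824 -0.00231027  0.        ]
[218.2, 235.2] [288.9, 139.6] [ 0.6102 -0.1233  0.1588] 4.3
[218.2, 235.2] [292.3, 150.8] [ 0.5866 -0.1345  0.1101] 6.1
[218.2, 235.2] [292.2, 153.6] [ 0.5805 -0.136   0.0976] 5.5
[218.2, 235.2] [287.8, 138.7] [ 0.6121 -0.1212  0.1628] 3.3
[214.6, 247.4] [288.9, 139.6] [ 0.6225 -0.1325  0.1062] 1.6
[214.6, 247.4] [292.3, 150.8] [ 0.5984 -0.1448  0.0523] 3.4
[214.6, 247.4] [292.2, 153.6] [ 0.5922 -0.1464  0.0385] 2.8
[214.6, 247.4] [287.8, 138.7] [ 0.6245 -0.1303  0.1107] 0.6
[214.2, 254.9] [288.9, 139.6] [ 0.6302 -0.1359  0.0723] 1.7
[214.2, 254.9] [292.3, 150.8] [ 0.6058 -0.1487  0.015 ] 3.5
[214.2, 254.9] [292.2, 153.6] [ 5.995e-01 -1.504e-01  4.000e-04] 2.9
[214.2, 254.9] [287.8, 138.7] [ 0.6322 -0.1336  0.0771] 0.7
[210.3, 240.1] [288.9, 139.6] [ 0.6163 -0.1356  0.1377] 3.0
[210.3, 240.1] [292.3, 150.8] [ 0.5925 -0.1477  0.0864] 1.2
[210.3, 240.1] [292.2, 153.6] [ 0.5864 -0.1493  0.0736] 1.8
[210.3, 240.1] [287.8, 138.7] [ 0.6183 -0.1334  0.1421] 4.0
```

View zooms.

View pics/scene0z.png

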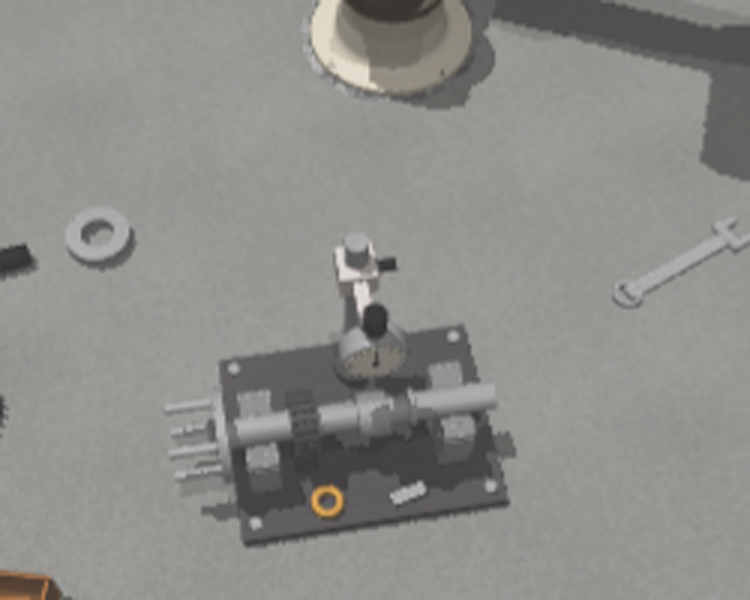

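View pics/top0z.png

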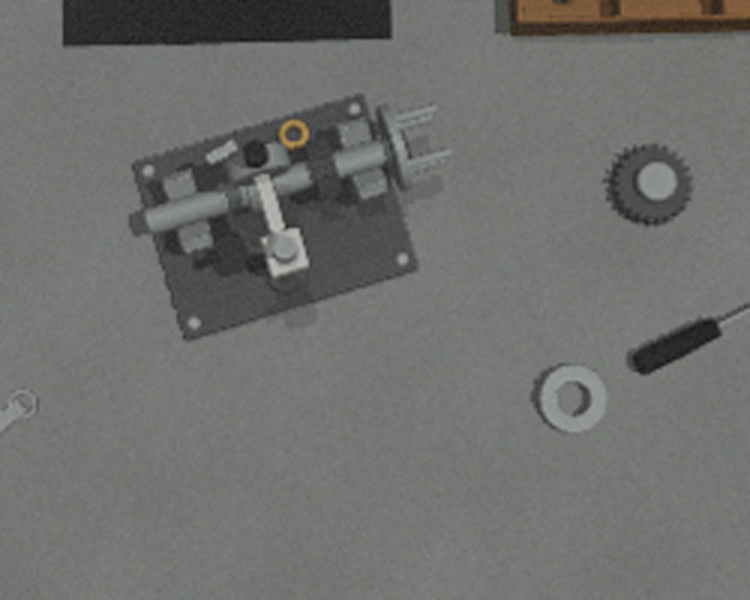

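View pics/wrist0.png

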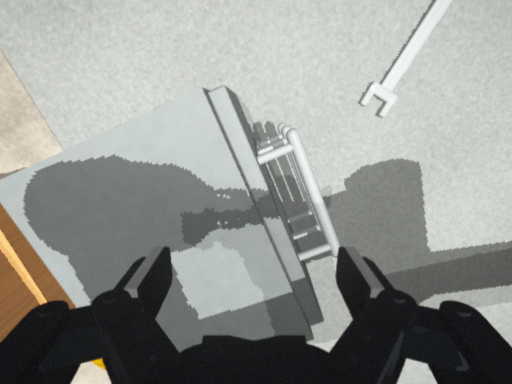

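```bash
cat >> h.py <<'E'
def fixR(az,tilt=0,ax='y'):
    # tool z down, tool x at azimuth az (deg), then turned by tilt deg about tool axis
    a=np.radians(az); x=np.array([np.cos(a),np.sin(a),0]); z=np.array([0,0,-1.]); y=np.cross(z,x)
    return np.stack([x,y,z],1)@Rot.from_euler(ax,tilt,degrees=True).as_matrix()
def plan(p,R,o=None):
    o=o or arm.get_obs(); R0=Rot.from_rotvec(o['orientation']).as_matrix()
    s=R0.T@(np.array(p)-o['tcp_pos'])*1000; r=Rot.from_matrix(R0.T@R).as_rotvec()
    print('row',s.round(1).tolist()+r.round(3).tolist(),'dist',round(np.linalg.norm(s)),'deg',round(np.degrees(np.linalg.norm(r))))
E
python3 - <<'E'
from h import *
# fixture pose from top corners etc
s=cam('scene');t=cam('top')
z=lambda p:(150+p[0]/3,100+p[1]/3)
for p in [(362,95),(417,268),(186,340),(134,163)]: print('corner',onz(t,z(p),0.015).round(4))
c=onz(t,z((285,243)),0.25);c2=onz(s,z((356,243)),0.25);print('col',c,c2)
for tl in (35,-35):
    R=fixR(13.5,tl); H=np.array(viewer.calibration('wrist')['hand_eye']); 
    print(tl,'cam off',R@H[:3,3],'fwd',R@H[:3,2])
print(H)
plan([0.66,0.05,0.36],fixR(13.5,-35))
E
```

```text
corner [ 0.6712 -0.0863  0.015 ]
corner [ 0.4817 -0.1385  0.015 ]
corner [0.4122 0.108  0.015 ]
corner [0.603  0.1602 0.015 ]
col [ 4.82546291e-01 -6.65172725e-05  2.50000000e-01] [0.48491501 0.00395302 0.25      ]
35 cam off [-0.01830811 -0.00430023  0.16043772] fwd [ 0.29331663  0.07003536 -0.95344659]
-35 cam off [0.14032061 0.03378316 0.07254491] fwd [-0.77081414 -0.18543983 -0.60947324]
[[ 2.76689740e-04 -9.53986441e-01 -2.99849618e-01  7.66182200e-02]
 [ 9.99999915e-01  1.72756426e-04  3.73128467e-04 -9.25320964e-05]
 [-3.04158550e-04 -2.99849696e-01  9.53986408e-01 -1.42209635e-01]
 [ 0.00000000e+00  0.00000000e+00  0.00000000e+00  1.00000000e+00]]
row [588.8, 322.6, -128.7, -0.194, -0.59, -0.614] dist 684 deg 50
```

Emit:
step_arm --pt "0 0 -60 0 0 0" --pt "580 325 -120 -0.19 -0.59 -0.64" --pt "580 325 -120 -0.19 -0.59 -0.64" --pt "580 325 -120 -0.19 -0.59 -0.64" --pt "580 325 -120 -0.19 -0.59 -0.64" --pt "580 325 -120 -0.19 -0.59 -0.64" --pt "580 325 -120 -0.19 -0.59 -0.64" --pt "580 325 -120 -0.19 -0.59 -0.64" --pt "580 325 -120 -0.19 -0.59 -0.64" --pt "580 325 -120 -0.19 -0.59 -0.64" --pt "580 325 -120 -0.19 -0.59 -0.64" --pt "580 325 -120 -0.19 -0.59 -0.64"

```text
time: 3.0
tcp_pos: [0.652, 0.0491, 0.3512]
orientation: [2.91, 0.382, -0.917]
ft_force: [0.1, 1.3, 1.0]
gripper_width: 0.0854
```

```bash
python3 - <<'E'
from h import *
im,c=snap('wrist','w1.png'); print(-c[2].T@c[3],arm.get_obs()['q'])
for t in ['grip_knob','plunger_tip','seat_mid','stud0']:
    print(t,[(np.round(d['location'],1).tolist(),round(d['p'],2)) for d in models.tip_of('wrist',t)][:5])
E
```

```text
[0.79194803 0.08500327 0.42414382] [ 0.29752381  0.75607223  0.82374249 -0.0428387  -2.24811815  1.51069223]
grip_knob [([254.9, 207.4], 0.96)]
plunger_tip [([257.2, 128.6], 0.51)]
seat_mid [([252.6, 104.4], 0.94), ([283.6, 106.7], 0.38)]
stud0 [([386.3, 99.7], 0.78), ([383.2, 78.7], 0.71), ([293.4, 39.6], 0.71), ([375.7, 130.1], 0.67), ([369.8, 109.6], 0.61)]
```

View pics/w1.png

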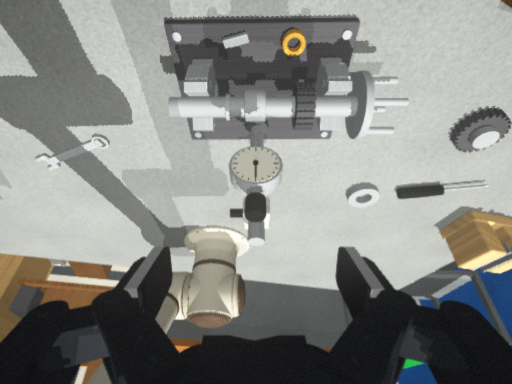

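```bash
python3 - <<'E'
from h import *
im=cv2.imread('pics/w1.png'); z=cv2.rotate(im[60:240,150:420],cv2.ROTATE_180); cv2.imwrite('pics/w1z.png',cv2.resize(z,None,fx=2.9,fy=2.9,interpolation=cv2.INTER_CUBIC))
s=cam('scene');t=cam('top');w=cam('wrist')
for n,a,b,c in [('knob',[274,206.9],[233.9,151.5],[254.9,207.4]),('seat',[276.4,239.2],[236.7,162.8],[252.6,104.4])]:
    x=tri([ray(s,a),ray(t,b),ray(w,c)]); print(n,x.round(4),(proj(s,x)-a).round(1),(proj(t,x)-b).round(1),(proj(w,x)-c).round(1))
# plunger tip on vertical line
y=np.radians(15.6); fx=np.array([np.cos(y),np.sin(y),0]); fy=np.array([-np.sin(y),np.cos(y),0])
k=np.array([0.564,0.0265,0])
for zz in (.10,.11,.12,.13,.14,.15,.16,.17): print(zz,proj(w,k+[0,0,zz]).round(1))
plan(k+[0,0,.30],fixR(15.6))
E
```

```text
knob [0.5617 0.0263 0.2541] [[ 0.6 -0.7]] [[ 0.3 -0.3]] [[ 0.9 -1.2]]
seat [0.5616 0.0307 0.0755] [[-1.7 -1.1]] [[-2.  0.]] [[ 1.  -1.9]]
0.1 [[256.8 112.5]]
0.11 [[256.8 117.1]]
0.12 [[256.8 121.8]]
0.13 [[256.7 126.7]]
0.14 [[256.7 131.8]]
0.15 [[256.7 137.1]]
0.16 [[256.6 142.5]]
0.17 [[256.6 148.1]]
row [-45.1, 2.2, 93.4, -0.015, 0.61, -0.01] dist 104 deg 35
```

View pics/w1z.png

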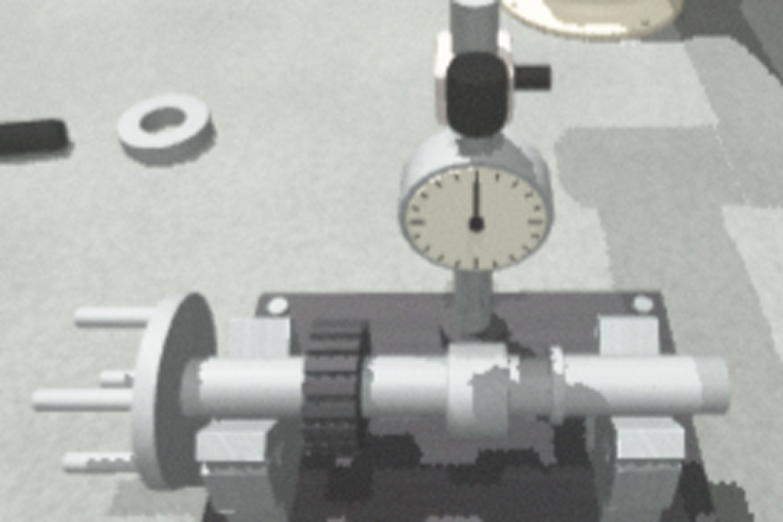

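Emit:
step_arm --pt "-45 2 94 -0.015 0.61 -0.01" --pt "-45 2 94 -0.015 0.61 -0.01" --pt "-45 2 94 -0.015 0.61 -0.01" --pt "-45 2 94 -0.015 0.61 -0.01" --pt "-45 2 94 -0.015 0.61 -0.01" --grip 0 --force 40

```text
time: 3.88
tcp_pos: [0.5607, 0.0271, 0.3027]
orientation: [-3.111, -0.43, -0.008]
ft_force: [-0.3, -0.2, 0.7]
gripper_width: -0.0002
```

```bash
python3 - <<'E'
from h import *
im,c=snap('wrist','w2.png')
for t in ['grip_knob','stud0']:
    print(t,[(np.round(d['location'],1).tolist(),round(d['p'],2)) for d in models.tip_of('wrist',t)][:5])
print(arm.get_obs())
plan([0.562,0.0265,.275],fixR(15.6))
E
```

```text
grip_knob [([253.1, 217.0], 0.82)]
stud0 [([388.3, 146.3], 0.92), ([393.5, 193.0], 0.76), ([376.0, 180.5], 0.67), ([397.6, 153.8], 0.57)]
{'time': 4.025, 'q': array([ 3.36135188e-01,  2.39555865e-01, -2.73132098e-02,  2.76196656e-04,
       -1.30226914e+00,  1.50851231e+00]), 'qd': array([-0.00850801,  0.03483071,  0.01218657,  0.000363  ,  0.00400112,
       -0.00023657]), 'effort': array([-2.48187472e-02, -3.37638366e+01,  1.94370836e+01,  4.35888290e+00,
       -2.43278296e-02, -4.33564828e-04]), 'tcp_pos': array([0.5638442 , 0.02764691, 0.30047741]), 'orientation': array([-3.11210521e+00, -4.28925892e-01, -2.63578467e-03]), 'ft_force': array([0.11257136, 0.45045882, 0.28387177]), 'moment': array([-0.01374973,  0.00154038, -0.02042499]), 'gripper_width': 6.875122331004463e-05}
row [-2.1, 0.6, 25.5, 0.0, -0.002, 0.002] dist 26 deg 0
```

View pics/w2.png

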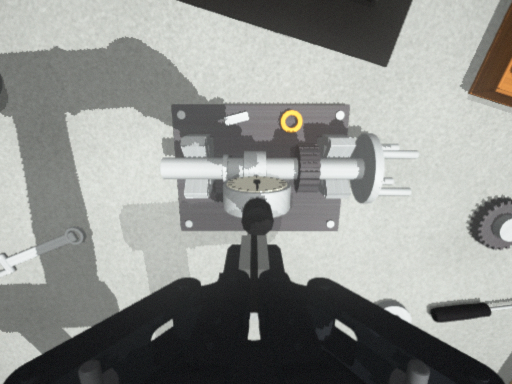

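```bash
python3 - <<'E'
from h import *
w=cam('wrist'); print(onz(w,[257,216],.254), onz(w,[253,217],.254), proj(w,arm.get_obs()['tcp_pos']))
E
```

```text
[0.56672579 0.02590477 0.254     ] [0.56521504 0.0284464  0.254     ] [[253.51321906 250.24856736]]
```

Emit:
step_arm --pt "-1 0 20 0 0 0" --pt "-1 0 30 0 0 0" --pt "-1 0 34 0 0 0" --pt "-1 0 38 0 0 0" --pt "-1 0 42 0 0 0" --pt "-1 0 46 0 0 0" --pt "-1 0 46 0 0 0"

```text
time: 4.9
tcp_pos: [0.5632, 0.0268, 0.2546]
orientation: [-3.112, -0.427, -0.003]
ft_force: [-2.3, 2.1, 4.0]
gripper_width: -0.0002
```

```bash
python3 - <<'E'
from h import *
im,c=snap('wrist','w3.png'); cv2.imwrite('pics/w3z.png',cv2.resize(cv2.rotate(im[120:280,180:340],cv2.ROTATE_180),None,fx=3.7,fy=3.7,interpolation=cv2.INTER_CUBIC)); print(arm.get_obs()['ft_force'],arm.get_obs()['tcp_pos'])
E
```

```text
[-2.36745665  2.34069618  3.52241983] [0.56323644 0.02683177 0.25458717]
```

View pics/w3z.png

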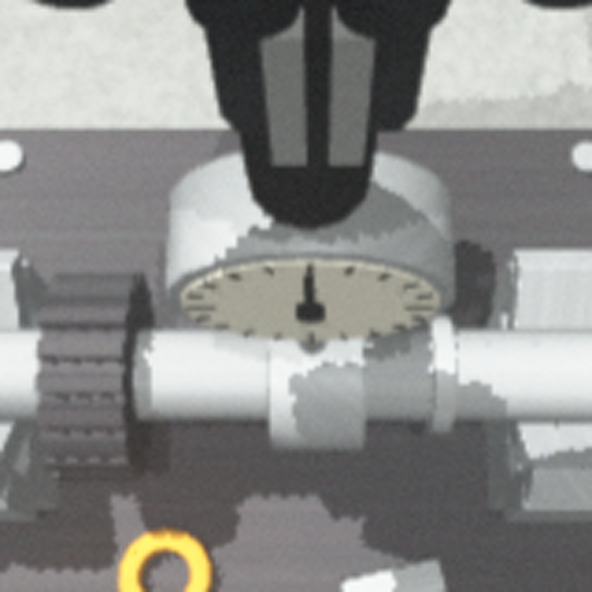

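Emit:
step_arm --pt "0 0 4 0 0 0" --pt "0 0 8 0 0 0" --pt "0 0 12 0 0 0" --pt "0 0 14 0 0 0" --pt "0 0 14 0 0 0"

```text
time: 5.58
tcp_pos: [0.5633, 0.0267, 0.2405]
orientation: [-3.112, -0.427, -0.004]
ft_force: [-1.4, 2.0, 4.0]
gripper_width: -0.0004
```

```bash
cat > d.py <<'E'
from h import *
import sys
im,c=snap('wrist',sys.argv[1]+'.png'); cv2.imwrite('pics/'+sys.argv[1]+'z.png',cv2.resize(cv2.rotate(im[130:240,190:330],cv2.ROTATE_180),None,fx=5,fy=5,interpolation=cv2.INTER_CUBIC)); print(arm.get_obs()['ft_force'],arm.get_obs()['tcp_pos'])
E
python3 d.py w4
```

```text
[-1.34503895  2.94941511  6.1485882 ] [0.56332664 0.02673689 0.24042421]
```

View pics/w4z.png

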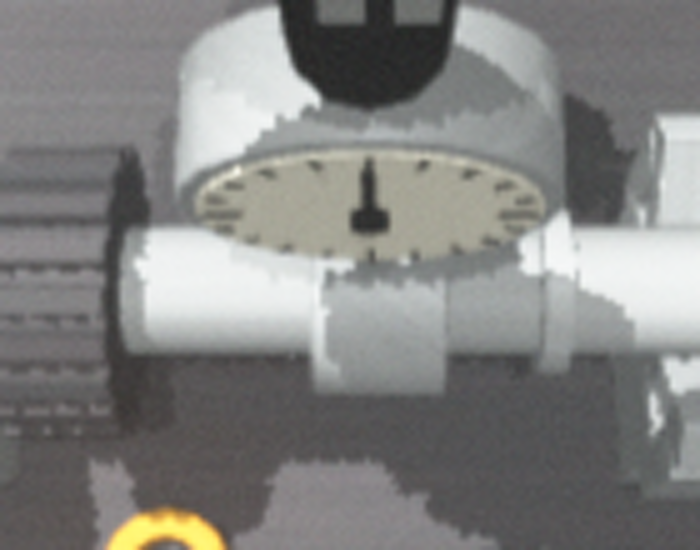

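Emit:
step_arm --pt "0 0 4 0 0 0" --pt "0 0 7 0 0 0" --pt "0 0 7 0 0 0"

```text
time: 6.0
tcp_pos: [0.5634, 0.0267, 0.2338]
orientation: [-3.112, -0.427, -0.005]
ft_force: [-1.3, 3.5, 6.1]
gripper_width: -0.0002
```

```bash
python3 d.py w5
```

```text
[-1.48492006  2.56184826  6.96678811] [0.56335719 0.02670324 0.23377233]
```

View pics/w5z.png

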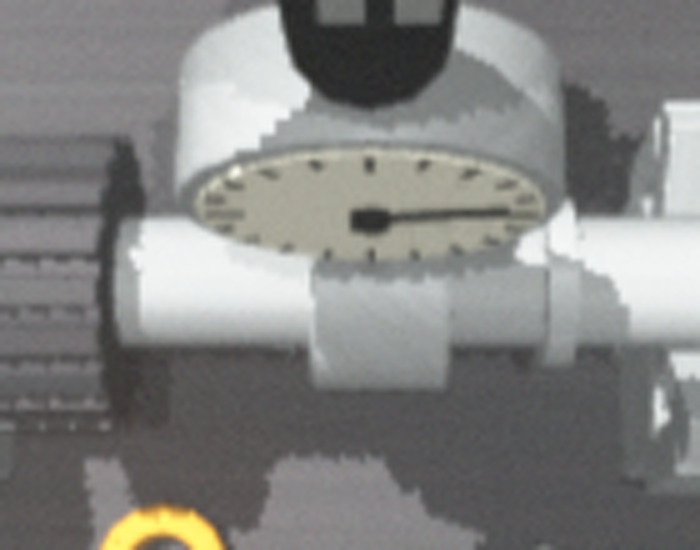

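Emit:
step_arm --pt "0 0 2 0 0 0" --pt "0 0 3.2 0 0 0" --pt "0 0 3.2 0 0 0"

```text
time: 6.42
tcp_pos: [0.5634, 0.0267, 0.2309]
orientation: [3.112, 0.427, 0.005]
ft_force: [-2.3, 3.3, 7.4]
gripper_width: -0.0006
```

Emit:
step_arm --pt "0 0 -5 0 0 0" --pt "0 0 -30 0 0 0" --pt "0 0 -70 0 0 0" --pt "0 0 -70 0 0 0"

```text
time: 6.92
tcp_pos: [0.5644, 0.0262, 0.3028]
orientation: [3.112, 0.426, 0.012]
ft_force: [-0.8, 0.1, 0.7]
gripper_width: 0.0001
```

```bash
python3 - <<'E'
from h import *
im,c=snap('wrist','w6.png'); cv2.imwrite('pics/w6z.png',cv2.resize(cv2.rotate(im[100:260,160:420],cv2.ROTATE_180),None,fx=3,fy=3,interpolation=cv2.INTER_CUBIC)); print(arm.get_obs()['ft_force'],arm.get_obs()['tcp_pos'])
print([(np.round(d['location'],1).tolist(),round(d['p'],2)) for d in models.tip_of('wrist','stud0')][:5])
im,c=snap('scene','s6.png'); cv2.imwrite('pics/s6z.png',cv2.resize(im[195:265,200:320],None,fx=6,fy=6,interpolation=cv2.INTER_CUBIC))
print([(np.round(d['location'],1).tolist(),round(d['p'],2)) for d in models.tip_of('scene','stud0')][:5])
E
```

```text
[ 0.17404691 -0.20164906 -0.6059359 ] [0.56324154 0.02623264 0.30057509]
[([373.7, 183.7], 0.94), ([396.2, 156.3], 0.74), ([392.0, 191.7], 0.62), ([382.8, 148.3], 0.61)]
[([212.4, 241.7], 0.92), ([212.0, 247.3], 0.74), ([218.5, 232.5], 0.71), ([137.2, 240.7], 0.7), ([263.8, 250.7], 0.69)]
```

View pics/w6z.png

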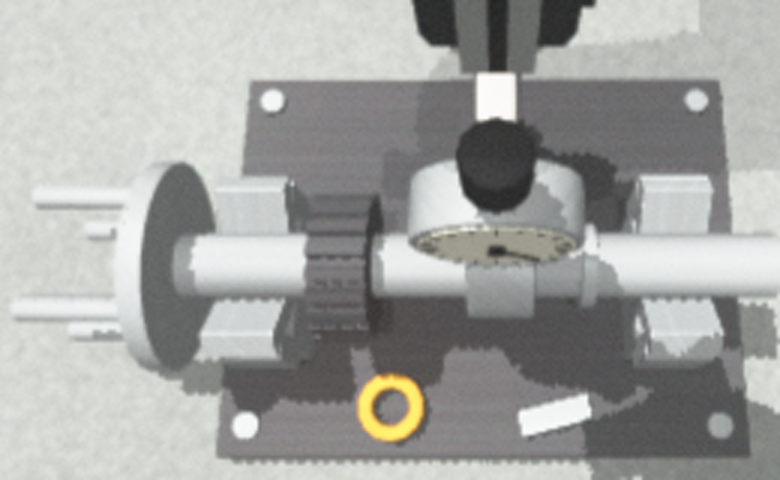

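View pics/s6z.png

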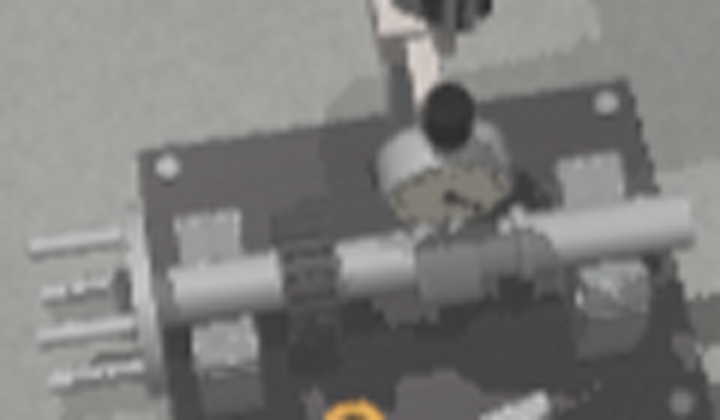

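```bash
cat >> h.py <<'E'
def fx(P): 
    x0,y0,yaw=P[:3]; a=np.array([np.cos(yaw),np.sin(yaw),0]);b=np.array([-np.sin(yaw),np.cos(yaw),0]); return np.array([x0,y0,0]),a,b
def studs(P,phi,y):
    o,a,b=fx(P); return np.array([o+b*y+a*.033*np.sin(phi+i*np.pi/2)+np.array([0,0,.085+.033*np.cos(phi+i*np.pi/2)]) for i in range(4)])
E
python3 - <<'E'
from h import *
from scipy.optimize import least_squares, linear_sum_assignment
w=cam('wrist'); s=cam('scene');t=cam('top')
z=lambda p:[420-p[0]/3,260-p[1]/3]
tips=np.array([z(p) for p in [(35,195),(85,230),(12,308),(70,330)]])
mids=np.array([[373.7,183.7],[396.2,156.3],[392,191.7],[382.8,148.3]])
# fixture pts: plate corners from wrist zoom (top z .015), plate rect centre unknown => solve with offset cx
cor=np.array([z(p) for p in [(250,80),(720,80),(218,457),(748,458)]])
pl=[(-1,-1),(-1,1),(1,-1),(1,1)]
seat=np.array([[252,0]])
def res(p,full=False):
    P=p[:3];phi=p[3];o,a,b=fx(P);r=[]
    for m,y in ((tips,-.160),(mids,-.140)):
        pr=proj(w,studs(P,phi,y)); D=np.linalg.norm(pr[:,None]-m[None],axis=2); i,j=linear_sum_assignment(D)
        r.append((pr[i]-m[j]).ravel())
    C=[o+a*(p[4]+sx*.1)+b*sy*.13+[0,0,.015] for sx,sy in pl]
    r.append((proj(w,C)-cor).ravel()*1)
    # shaft +y... knob/column
    r.append((proj(t,o-a*.085+b*.032+[0,0,.25])[0]-[150+285/3,181.])*1)
    r.append((proj(s,o-a*.085+b*.032+[0,0,.25])[0]-[150+356/3,181.])*1)
    if full: return [x.round(1) for x in r]
    return np.concatenate(r)
best=None
for ph in np.radians(np.arange(0,90,10)):
    q=least_squares(res,[.574,-.006,.272,ph,-.03],loss='soft_l1',x_scale=[.01,.01,.1,.3,.01])
    print(np.degrees(ph).round(),q.cost.round(1),q.x.round(4),np.degrees(q.x[3]).round(1))
    if best is None or q.cost<best.cost: best=q
for r in res(best.x,True): print(r.tolist())
E
```

```text
0.0 65.4 [ 0.5693 -0.0021  0.2638  0.7558 -0.0234] 43.3
10.0 65.4 [ 0.5693 -0.0021  0.2638  0.7558 -0.0234] 43.3
20.0 65.4 [ 0.5693 -0.0021  0.2638  0.7558 -0.0234] 43.3
30.0 65.4 [ 0.5693 -0.0021  0.2638  0.7558 -0.0234] 43.3
40.0 65.4 [ 0.5693 -0.0021  0.2638  0.7558 -0.0234] 43.3
50.0 65.4 [ 0.5693 -0.0021  0.2638  0.7558 -0.0234] 43.3
60.0 65.4 [ 0.5693 -0.0021  0.2638  0.7558 -0.0234] 43.3
70.0 65.4 [ 0.5693 -0.0021  0.2638 -0.815  -0.0234] -46.7
80.0 65.4 [ 0.5693 -0.0021  0.2638 -0.815  -0.0234] -46.7
[-1.0, -0.9, -0.5, -0.5, -1.4, -0.2, -0.8, -0.9]
[1.7, -0.0, -1.8, 1.0, 2.0, -0.7, -0.8, 2.2]
[13.0, 1.7, 11.5, 0.4, 17.9, -0.1, 12.8, -1.3]
[-2.5, 1.5]
[1.3, -1.8]
```

```bash
python3 - <<'E'
from h import *
from scipy.optimize import least_squares, linear_sum_assignment
w=cam('wrist'); s=cam('scene');t=cam('top')
z=lambda p:[420-p[0]/3,260-p[1]/3]
tips=np.array([z(p) for p in [(35,195),(85,230),(12,308),(70,330)]])
mids=np.array([[373.7,183.7],[396.2,156.3],[392,191.7],[382.8,148.3]])
cor=np.array([z(p) for p in [(250,80),(720,80),(218,457),(748,458)]])
pl=[(-1,-1),(-1,1),(1,-1),(1,1)]
def res(p,full=False):
    P=p[:3];phi=p[3];o,a,b=fx(P);r=[]
    for m,y in ((tips,-.160),(mids,-.140)):
        pr=proj(w,studs(P,phi,y)); D=np.linalg.norm(pr[:,None]-m[None],axis=2); i,j=linear_sum_assignment(D)
        r.append((pr[i]-m[j]).ravel())
    C=[o+a*(p[4]+sx*.1)+b*(p[5]+sy*.13)+[0,0,.015] for sx,sy in pl]
    r.append((proj(w,C)-cor).ravel()*1)
    r.append((proj(t,o-a*.085+b*.032+[0,0,.25])[0]-[150+285/3,181.])*1)
    r.append((proj(s,o-a*.085+b*.032+[0,0,.25])[0]-[150+356/3,181.])*1)
    if full: return [x.round(1) for x in r]
    return np.concatenate(r)
q=least_squares(res,[.574,-.006,.272,.75,-.03,.01],loss='soft_l1',x_scale=[.01,.01,.1,.3,.01,.01])
print(q.cost,q.x.round(4),np.degrees(q.x[3]))
for r in res(q.x,True): print(r.tolist())
P=q.x; o,a,b=fx(P); print('plunger line',o+b*.032); print(studs(P,P[3],-.14).round(4))
R=fixR(np.degrees(P[2])-90); m=studs(P,P[3],-.14)
i=3
plan([m[i][0],m[i][1],.22],R)
E
```

```text
16.32106036219205 [ 0.5688 -0.0033  0.2678  0.7527 -0.023   0.0219] 43.126997549362166
[-0.2, -0.8, 0.2, -0.5, -0.6, -0.2, 0.1, -0.8]
[2.5, 0.2, -1.0, 1.1, 2.8, -0.6, 0.1, 2.4]
[0.7, 1.5, -0.8, 0.8, 3.1, -0.3, -1.9, -0.8]
[-1.9, 1.6]
[0.7, -2.0]
plunger line [0.56036934 0.02760563 0.        ]
[[ 0.6276 -0.1323  0.1091]
 [ 0.6291 -0.1319  0.0624]
 [ 0.5841 -0.1442  0.0609]
 [ 0.5827 -0.1446  0.1076]]
row [-25.9, 169.9, 78.3, 0.001, 0.001, 1.575] dist 189 deg 90
```

```bash
cat >> h.py <<'E'
P0=[.5688,-.0033,.2678]
E
python3 - <<'E'
from h import *
m=studs(P0,np.radians(43),-.14)[0]; print(m)
plan([m[0],m[1],.24],fixR(np.degrees(.2678)-90))
E
```

```text
[ 0.6275492  -0.13235444  0.10913467]
row [20.6, 170.2, 58.2, 0.001, 0.001, 1.575] dist 181 deg 90
```

Emit:
step_arm --pt "10 60 0 0 0 0.18" --pt "20 120 0 0 0 0.36" --pt "20 170 30 0 0 0.54" --pt "20 170 58 0 0 0.73" --pt "20 170 58 0 0 0.91" --pt "20 170 58 0 0 1.09" --pt "20 170 58 0 0 1.27" --pt "20 170 58 0 0 1.45" --pt "20 170 58 0 0 1.575" --pt "20 170 58 0 0 1.575" --pt "20 170 58 0 0 1.575" --grip 0.28

```text
time: 8.5
tcp_pos: [0.6275, -0.132, 0.241]
orientation: [2.5, -1.902, -0.0]
ft_force: [-1.1, 0.7, 0.2]
gripper_width: 0.0238
```

```bash
python3 - <<'E'
from h import *
im,c=snap('wrist','w7.png');o=arm.get_obs(); print(o['tcp_pos'],o['orientation'],o['gripper_width'])
for y in (-.115,-.14,-.16): print(y,proj(c,studs(P0,np.radians(43),y)).round(1).tolist())
print([(np.round(d['location'],1).tolist(),round(d['p'],2)) for d in models.tip_of('wrist','stud0')][:5])
im,c=snap('scene','s7.png'); cv2.imwrite('pics/s7z.png',cv2.resize(im[195:265,200:320],None,fx=6,fy=6,interpolation=cv2.INTER_CUBIC))
E
```

```text
[ 0.6276002  -0.13199872  0.24121848] [-2.49978836e+00  1.90258957e+00 -3.68175441e-04] 0.023875240301081162
-0.115 [[253.5, 209.9], [252.1, 196.3], [291.3, 195.9], [298.6, 209.4]]
-0.14 [[253.6, 186.5], [252.1, 175.7], [292.2, 175.5], [299.8, 186.1]]
-0.16 [[253.7, 166.8], [252.2, 158.6], [292.9, 158.4], [300.9, 166.6]]
[([250.8, 183.3], 0.95), ([290.8, 174.0], 0.81), ([252.9, 173.4], 0.69), ([297.5, 183.5], 0.62)]
```

View pics/w7.png

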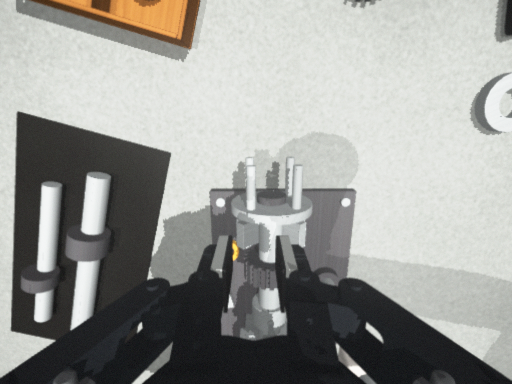

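View pics/s7z.png

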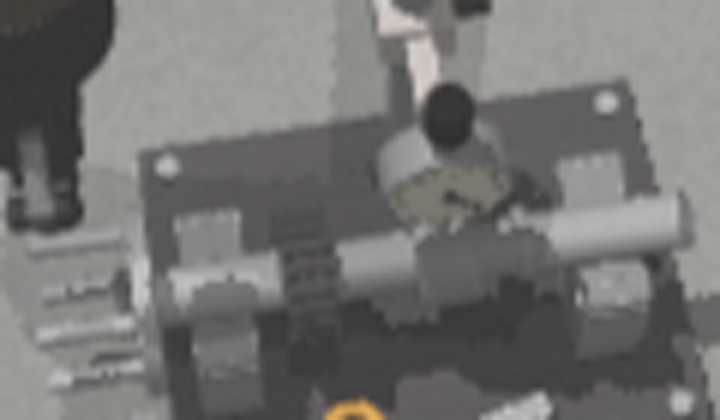

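Emit:
step_arm --pt "0 -2.4 50 0 0 0" --pt "0 -2.4 100 0 0 0" --pt "0 -2.4 115 0 0 0" --pt "0 -2.4 115 0 0 0"

```text
time: 9.15
tcp_pos: [0.6304, -0.1315, 0.1267]
orientation: [2.499, -1.903, 0.001]
ft_force: [0.9, -0.0, 0.5]
gripper_width: 0.0241
```

```bash
python3 - <<'E'
from h import *
P0[0]+=.0023;P0[1]+=.0006
im,c=snap('wrist','w8.png');o=arm.get_obs(); print(o['tcp_pos'],o['ft_force'],o['gripper_width'])
for y in (-.115,-.14,-.16): print(y,proj(c,studs(P0,np.radians(43),y)).round(1).tolist())
print([(np.round(d['location'],1).tolist(),round(d['p'],2)) for d in models.tip_of('wrist','stud0')][:5])
E
```

```text
[ 0.63142451 -0.13154921  0.12827812] [ 0.25229802 -0.10669527  0.34760971] 0.024084537470793303
-0.115 [[254.7, 271.7], [252.4, 239.5], [310.2, 238.6], [326.4, 270.4]]
-0.14 [[254.8, 236.3], [252.4, 210.2], [312.1, 209.5], [329.5, 235.3]]
-0.16 [[254.9, 205.8], [252.4, 185.3], [313.8, 184.8], [332.2, 205.0]]
[([253.3, 205.1], 0.96), ([312.5, 206.3], 0.92), ([255.1, 232.6], 0.9), ([328.4, 232.5], 0.82)]
```

View pics/w8.png

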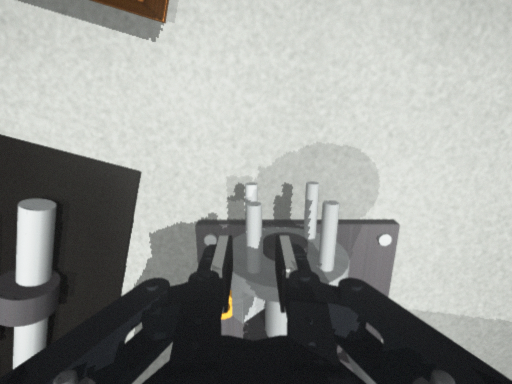

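Emit:
step_arm --pt "0 0 15 0 0 0" --pt "0 0 28 0 0 0" --pt "0 0 28 0 0 0"

```text
time: 9.62
tcp_pos: [0.6292, -0.1313, 0.0972]
orientation: [2.498, -1.904, -0.003]
ft_force: [0.1, 0.0, -0.3]
gripper_width: 0.0234
```

Emit:
step_arm --pt "0 2.2 -2 0 0 0" --pt "0 4.5 -3.6 0 0 0" --pt "0 7 -5 0 0 0" --pt "0 9.6 -6.3 0 0 0" --pt "0 12.3 -7.3 0 0 0" --pt "0 15.1 -8.1 0 0 0" --pt "0 18 -8.6 0 0 0" --pt "0 20.8 -8.9 0 0 0" --pt "0 20.8 -8.9 0 0 0"

```text
time: 10.75
tcp_pos: [0.61, -0.137, 0.1079]
orientation: [-2.498, 1.904, -0.002]
ft_force: [2.0, -0.2, -0.3]
gripper_width: 0.024
```

```bash
cat > sc.py <<'E'
from h import *
import sys
from scipy.optimize import least_squares
n=sys.argv[1]
o=arm.get_obs(); print(o['time'],o['tcp_pos'].round(4),o['ft_force'].round(1))
im,c=snap('wrist','w%s.png'%n); print('wrist studs',[(np.round(d['location'],1).tolist(),round(d['p'],2)) for d in models.tip_of('wrist','stud0')][:5])
P=[P0[0]+.0023,P0[1]+.0006,P0[2]]
det=np.array([d['location'] for d in models.tip_of('wrist','stud0')][:5])
best=[]
for ph in np.arange(0,90,1.):
    pr=proj(c,studs(P,np.radians(ph),-.142)); D=np.linalg.norm(pr[:,None]-det[None],axis=2); best.append((np.minimum(D.min(0),15).sum(),ph))
print('phi(mod90)',sorted(best)[:3])
ims=[viewer.capture('scene').astype(float) for _ in range(3)]; im=np.mean(ims,0).astype(np.uint8); cv2.imwrite('pics/s%s.png'%n,im)
z=cv2.resize(im[212:240,258:292],None,fx=16,fy=16,interpolation=cv2.INTER_CUBIC); cv2.imwrite('pics/s%sz.png'%n,z)
E
python3 sc.py 9
```

```text
10.75 [ 0.61   -0.137   0.1079] [ 2.  -0.2 -0.3]
wrist studs [([207.3, 224.4], 0.88), ([241.7, 253.7], 0.63), ([267.8, 212.1], 0.63)]
phi(mod90) [(np.float64(2.5275210489494357), np.float64(15.0)), (np.float64(2.9344169059695515), np.float64(14.0)), (np.float64(4.221253032078155), np.float64(16.0))]
```

View pics/s9z.png

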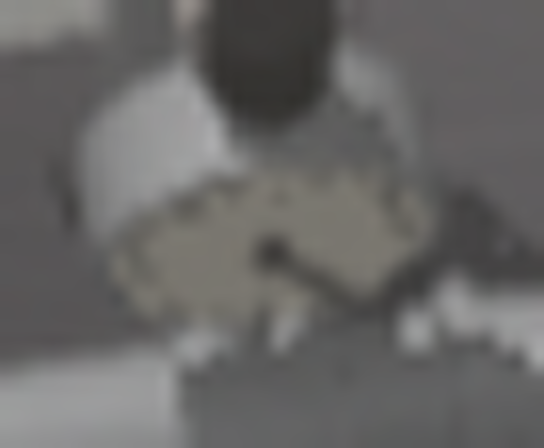

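View pics/w9.png

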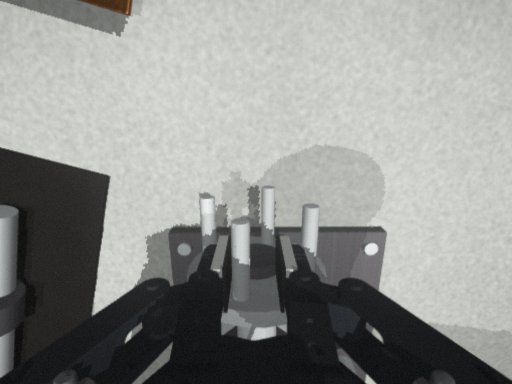

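```bash
cat >> h.py <<'E'
def rectify(im,cm,hub_guess=None,zc=.168,fn=None):
    # rectified dial, 10 px/mm, +-30 mm
    P=[P0[0]+.0023,P0[1]+.0006,P0[2]];o,a,b=fx(P); C=o+b*.032+a*.011+np.array([0,0,zc])
    if hub_guess is not None: # shift C in face plane to match hub pixel
        og,v=ray(cm,hub_guess); s=((C-og)@a)/(v@a); C=og+s*v
    src=[(-1,1),(1,1),(1,-1),(-1,-1)]; X=[C+b*i*.03+np.array([0,0,j*.03]) for i,j in src]
    H=cv2.getPerspectiveTransform(proj(cm,X).astype(np.float32),np.float32([[0,0],[600,0],[600,600],[0,600]]))
    r=cv2.warpPerspective(im,H,(600,600),flags=cv2.INTER_CUBIC)
    g=r.mean(2); prof=[]
    for th in np.radians(np.arange(0,360,2)):
        rr=np.arange(50,150,2); prof.append(cv2.remap(g.astype(np.float32),(300+rr*np.sin(th)).astype(np.float32)[None],(300-rr*np.cos(th)).astype(np.float32)[None],1).mean())
    prof=np.array(prof); prof=np.convolve(np.r_[prof[-2:],prof,prof[:2]],np.ones(5)/5,'valid')
    i=prof.argmin()*2
    if fn: cv2.imwrite('pics/'+fn,r)
    return C,i,np.radians(i)/.35, prof
E
python3 - <<'E'
from h import *
s=cam('scene')
for f in ('s6','s7','s9'):
    im=cv2.imread(f'pics/{f}.png'); 
    # hub: darkest spot near 275,227.6
    print(f,[ (lambda q:(q[0].round(3),q[1],q[2].round(2)))(rectify(im,s,h,fn=f+'r.png')) for h in ([274.9,227.6],[275.2,227.6],[274.9,228])])
r=np.hstack([cv2.resize(cv2.imread(f'pics/{f}r.png'),(380,380)) for f in ('s6','s9')]);cv2.imwrite('pics/r1.png',r)
E
```

```text
s6 [(array([0.573, 0.03 , 0.162]), np.int64(136), np.float64(6.78)), (array([0.573, 0.031, 0.162]), np.int64(136), np.float64(6.78)), (array([0.573, 0.03 , 0.16 ]), np.int64(128), np.float64(6.38))]
s7 [(array([0.573, 0.03 , 0.162]), np.int64(136), np.float64(6.78)), (array([0.573, 0.031, 0.162]), np.int64(138), np.float64(6.88)), (array([0.573, 0.03 , 0.16 ]), np.int64(128), np.float64(6.38))]
s9 [(array([0.573, 0.03 , 0.162]), np.int64(148), np.float64(7.38)), (array([0.573, 0.031, 0.162]), np.int64(150), np.float64(7.48)), (array([0.573, 0.03 , 0.16 ]), np.int64(142), np.float64(7.08))]
```

View pics/r1.png

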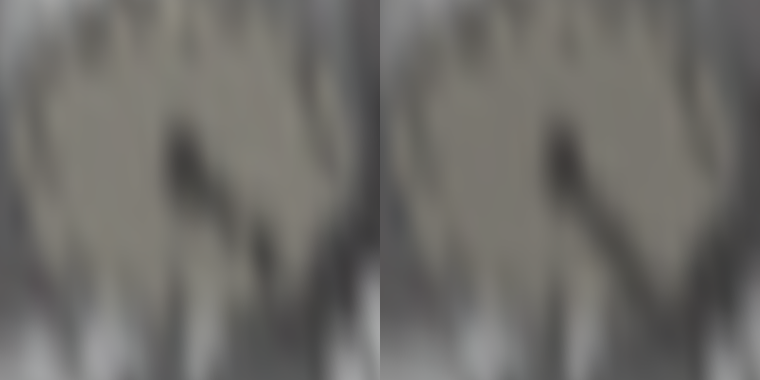

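Emit:
step_arm --pt "0 3 0.1 0 0 0" --pt "0 6 0.1 0 0 0" --pt "0 8.5 0 0 0 0" --pt "0 11.4 0.2 0 0 0" --pt "0 14.2 0.5 0 0 0" --pt "0 17 1.1 0 0 0" --pt "0 19.8 1.9 0 0 0" --pt "0 22.4 3 0 0 0" --pt "0 25 4.4 0 0 0" --pt "0 27.4 6 0 0 0" --pt "0 29.7 7.7 0 0 0" --pt "0 29.7 7.7 0 0 0"

```text
time: 12.55
tcp_pos: [0.5807, -0.1449, 0.0994]
orientation: [2.498, -1.905, -0.001]
ft_force: [2.0, -0.3, -0.4]
gripper_width: 0.0239
```

```bash
cat >> sc.py <<'E'
s=cam('scene')
for h in ([274.9,227.6],[275.2,227.6],[274.9,228]):
    q=rectify(im,s,h,fn='s%sr.png'%n); print('needle deg',q[1],'mm',q[2].round(2))
E
python3 sc.py 10
```

```text
12.55 [ 0.5807 -0.1449  0.0994] [ 2.  -0.3 -0.4]
wrist studs [([179.6, 219.4], 0.97), ([152.7, 253.6], 0.7), ([248.4, 221.3], 0.61), ([238.4, 255.4], 0.56)]
phi(mod90) [(np.float64(5.631374079862251), np.float64(49.0)), (np.float64(6.1690060946493706), np.float64(48.0)), (np.float64(6.2759025197878735), np.float64(50.0))]
needle deg 200 mm 9.97
needle deg 206 mm 10.27
needle deg 204 mm 10.17
```

View pics/s10z.png

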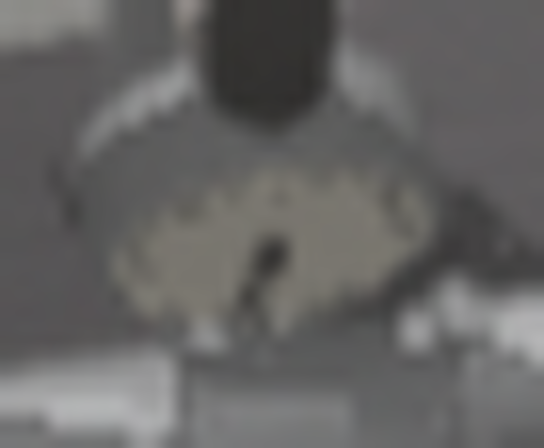

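View pics/w10.png

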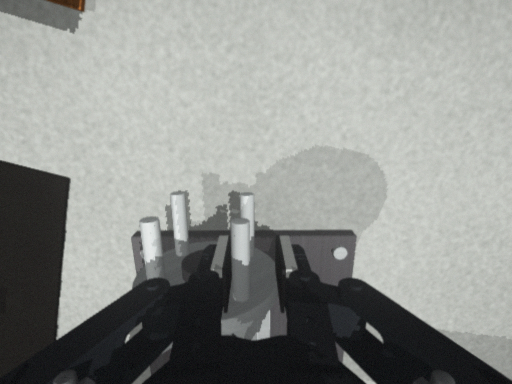

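Emit:
step_arm --pt "0 -6.5 0 0 0 0" --pt "0 -6.5 -20 0 0 0" --pt "0 -6.5 -45 0 0 0" --pt "0 -35 -45 0 0 0" --pt "0 -53 -45 0 0 0" --pt "0 -53 -30 0 0 0" --pt "0 -53 -30 0 0 0"

```text
time: 13.72
tcp_pos: [0.6303, -0.1306, 0.1272]
orientation: [2.496, -1.904, -0.007]
ft_force: [-1.1, 0.5, -0.4]
gripper_width: 0.0241
```

```bash
python3 sc.py 11
```

```text
13.725 [ 0.6303 -0.1306  0.1272] [-1.1  0.5 -0.4]
wrist studs [([252.9, 229.1], 0.95), ([254.0, 206.7], 0.88), ([313.3, 208.5], 0.76), ([325.1, 230.9], 0.62)]
phi(mod90) [(np.float64(8.00417484054505), np.float64(47.0)), (np.float64(8.253438273821466), np.float64(48.0)), (np.float64(8.424994625732989), np.float64(46.0))]
needle deg 200 mm 9.97
needle deg 206 mm 10.27
needle deg 204 mm 10.17
```

View pics/w11.png

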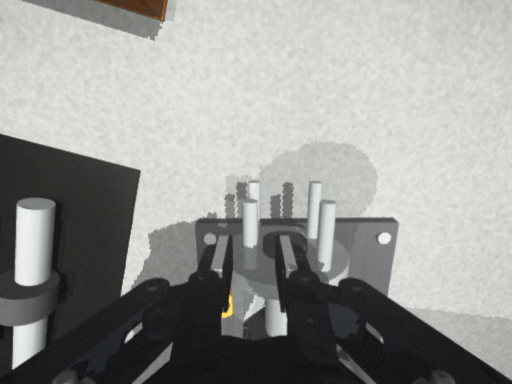

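View pics/s11z.png

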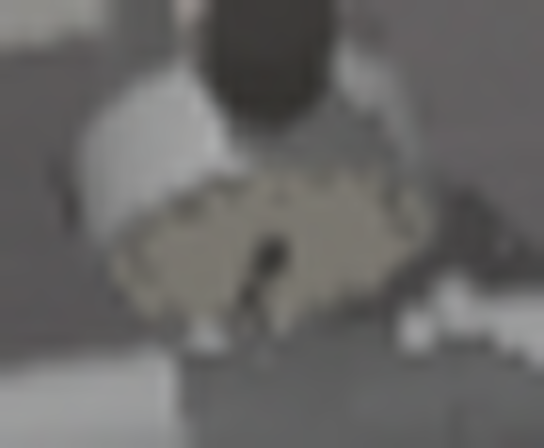

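Emit:
step_arm --pt "0 0 17 0 0 0" --pt "0 0 34 0 0 0" --pt "0 3 34 0 0 0" --pt "0 7 33 0 0 0" --pt "0 10.6 30.3 0 0 0" --pt "0 12.9 28.6 0 0 0" --pt "0 15.3 27 0 0 0" --pt "0 17.9 25.7 0 0 0" --pt "0 20.5 24.6 0 0 0" --pt "0 23.3 23.7 0 0 0" --pt "0 26.1 23.1 0 0 0" --pt "0 26.1 23.1 0 0 0"

```text
time: 15.52
tcp_pos: [0.6077, -0.1378, 0.1074]
orientation: [-2.498, 1.904, -0.003]
ft_force: [4.0, 0.6, 0.8]
gripper_width: 0.0235
```

```bash
python3 sc.py 12
```

```text
15.525 [ 0.6077 -0.1378  0.1074] [4.  0.6 0.8]
wrist studs [([266.0, 217.3], 0.87), ([206.8, 225.1], 0.84), ([308.3, 239.1], 0.6)]
phi(mod90) [(np.float64(9.702692703687031), np.float64(18.0)), (np.float64(9.808377075622532), np.float64(17.0)), (np.float64(9.929359065068633), np.float64(19.0))]
needle deg 238 mm 11.87
needle deg 244 mm 12.17
needle deg 250 mm 12.47
```

View pics/s12z.png

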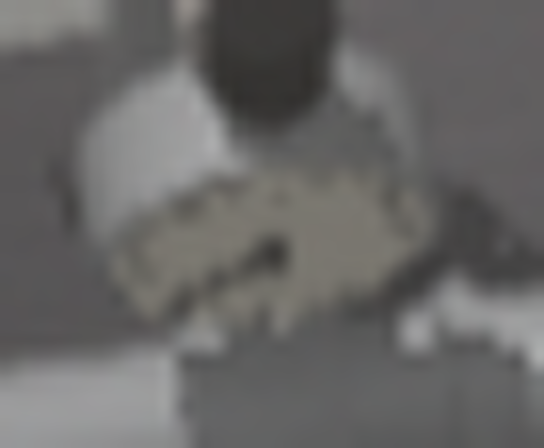

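View pics/w12.png

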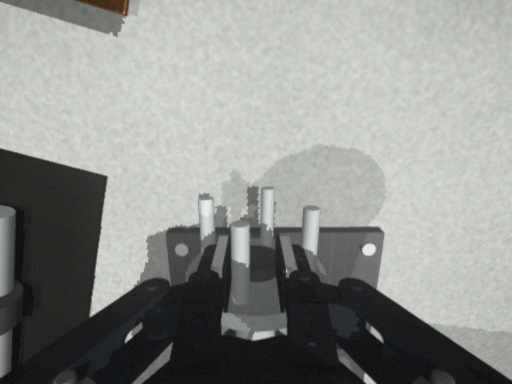

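Emit:
step_arm --pt "0 2.8 -0.4 0 0 0" --pt "0 5.7 -0.5 0 0 0" --pt "0 8.6 -0.4 0 0 0" --pt "0 11.4 0 0 0 0" --pt "0 14.2 0.6 0 0 0" --pt "0 14.2 0.6 0 0 0"

```text
time: 16.58
tcp_pos: [0.5934, -0.1416, 0.1065]
orientation: [-2.498, 1.904, -0.001]
ft_force: [1.7, 0.7, 1.6]
gripper_width: 0.0239
```

```bash
python3 sc.py 13
```

```text
16.575 [ 0.5934 -0.1416  0.1065] [1.7 0.7 1.6]
wrist studs [([276.7, 225.2], 0.9), ([172.7, 234.5], 0.89), ([219.5, 215.6], 0.86), ([239.5, 255.2], 0.58)]
phi(mod90) [(np.float64(10.745037745012414), np.float64(76.0)), (np.float64(10.784352054169513), np.float64(75.0)), (np.float64(11.309346621640307), np.float64(74.0))]
needle deg 258 mm 12.87
needle deg 260 mm 12.97
needle deg 350 mm 17.45
```

Emit:
step_arm --pt "0 2.8 0.9 0 0 0" --pt "0 5.4 2 0 0 0" --pt "0 7 2.8 0 0 0" --pt "0 7 2.8 0 0 0"

```text
time: 17.38
tcp_pos: [0.5866, -0.1433, 0.1033]
orientation: [-2.498, 1.904, -0.001]
ft_force: [1.7, -0.1, 1.6]
gripper_width: 0.0238
```

```bash
python3 sc.py 14
```

```text
17.375 [ 0.5866 -0.1433  0.1033] [ 1.7 -0.1  1.6]
wrist studs [([164.1, 247.6], 0.92), ([196.4, 214.2], 0.85), ([242.2, 252.9], 0.78), ([260.3, 221.9], 0.64)]
phi(mod90) [(np.float64(8.975702647924818), np.float64(57.0)), (np.float64(9.105939637185143), np.float64(56.0)), (np.float64(9.451307983533882), np.float64(58.0))]
needle deg 258 mm 12.87
needle deg 260 mm 12.97
needle deg 350 mm 17.45
```

View pics/s14z.png

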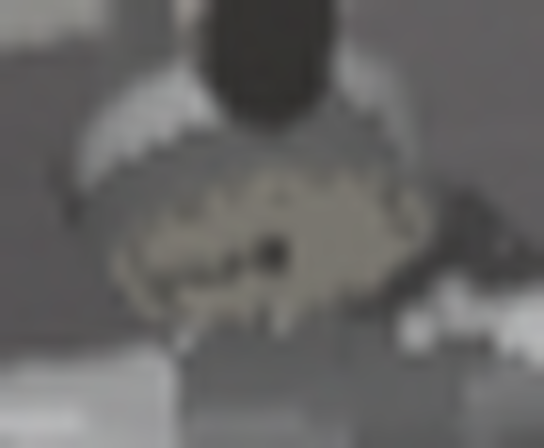

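View pics/w14.png

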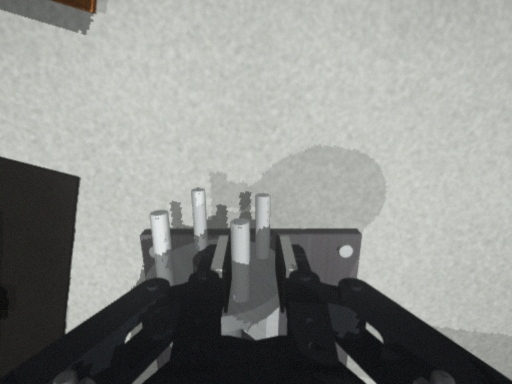

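```bash
python3 - <<'E'
import numpy as np
from scipy.optimize import least_squares
d=np.array([(43,6.8),(15,7.4),(-41,10.1),(-78,12.1),(-105,12.9),(-122,12.9)])
for A in (3,None):
    f=lambda p:p[0]+(A or p[2])*np.cos(np.radians(d[:,0]-p[1]))-d[:,1]
    q=least_squares(f,[9.8,-120,3]); print(q.x,f(q.x).round(2))
E
```

```text
[   9.89559224 -125.74108503    3.        ] [ 0.15  0.17  0.07 -0.19 -0.2  -0.01]
[   9.8488663  -124.96620984    3.16243294] [-0.04  0.03  0.08 -0.09 -0.08  0.11]
```

Emit:
step_arm --pt "0 -6.5 0 0 0 0" --pt "0 -6.5 0 0 0 0" --pt "0 -6.5 -20 0 0 0" --pt "0 -6.5 -70 0 0 0" --pt "0 -6.5 -130 0 0 0" --pt "0 -6.5 -190 0 0 0" --pt "0 -6.5 -240 0 0 0" --pt "0 -6.5 -240 0 0 0"

```text
time: 18.68
tcp_pos: [0.5943, -0.1419, 0.3487]
orientation: [-2.494, 1.901, -0.014]
ft_force: [-0.2, 0.1, 0.8]
gripper_width: 0.0239
```

```bash
python3 - <<'E'
from h import *
print(arm.get_obs()['tcp_pos'])
plan([.652,.049,.351],fixR(15.3,-35))
E
```

```text
[ 0.59426355 -0.14187095  0.34873146]
row [-168.7, -106.3, -1.8, -0.483, -0.489, -1.515] dist 199 deg 95
```

Emit:
step_arm --pt "-169 -106 0 -0.483 -0.489 -1.515" --pt "-169 -106 0 -0.483 -0.489 -1.515" --pt "-169 -106 0 -0.483 -0.489 -1.515" --pt "-169 -106 0 -0.483 -0.489 -1.515" --pt "-169 -106 0 -0.483 -0.489 -1.515" --pt "-169 -106 0 -0.483 -0.489 -1.515" --pt "-169 -106 0 -0.483 -0.489 -1.515" --pt "-169 -106 0 -0.483 -0.489 -1.515" --pt "-169 -106 0 -0.483 -0.489 -1.515" --pt "-169 -106 0 -0.483 -0.489 -1.515" --pt "-169 -106 0 -0.483 -0.489 -1.515" --pt "-169 -106 0 -0.483 -0.489 -1.515"

```text
time: 20.18
tcp_pos: [0.6503, 0.049, 0.3444]
orientation: [2.895, 0.387, -0.924]
ft_force: [-0.7, 0.2, 0.9]
gripper_width: 0.0238
```

```bash
python3 - <<'E'
from h import *
im,c=snap('wrist','w15.png'); cv2.imwrite('pics/w15z.png',cv2.resize(cv2.rotate(im[60:200,170:370],cv2.ROTATE_180),None,fx=4,fy=4,interpolation=cv2.INTER_CUBIC)); o=arm.get_obs();print(o['tcp_pos'],o['ft_force'])
P=[P0[0]+.0023,P0[1]+.0006,P0[2]];O,a,b=fx(P); print(proj(c,O+b*.032+a*.011+[0,0,.168]))
print([(np.round(d['location'],1).tolist(),round(d['p'],2)) for d in models.tip_of('wrist','stud0')][:5])
E
```

```text
[0.65025145 0.04904692 0.34446535] [-0.48494076 -0.30819383  0.51300525]
[[251.53583133 142.09015246]]
[([377.3, 81.9], 0.86), ([391.9, 93.4], 0.77), ([384.9, 127.8], 0.66)]
```

View pics/w15z.png

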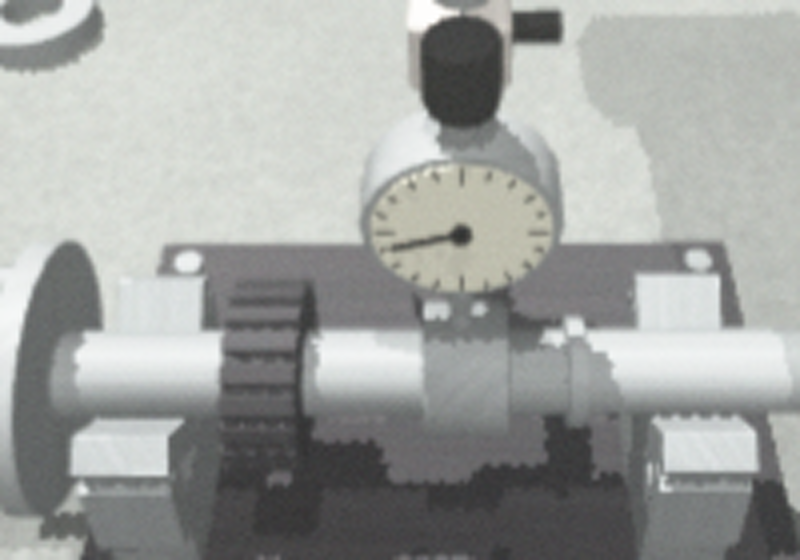

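```bash
python3 - <<'E'
from h import *
a=[cv2.resize(cv2.imread(f'pics/s{i}z.png'),(390,320)) for i in (13,14)]; cv2.imwrite('pics/c.png',np.hstack(a))
s=cam('scene')
for i in (12,13,14):
    im=cv2.imread(f'pics/s{i}.png'); q=rectify(im,s,[275,227.7]); p=q[3]; k=np.arange(110,145); w=np.maximum(np.median(p)-p[k]-5,0)**2; print(i,q[1],(w*k*2).sum()/w.sum())
E
```

```text
12 242 244.48743397793748
13 262 263.1226331594105
14 262 263.30380445625156
```

View pics/c.png

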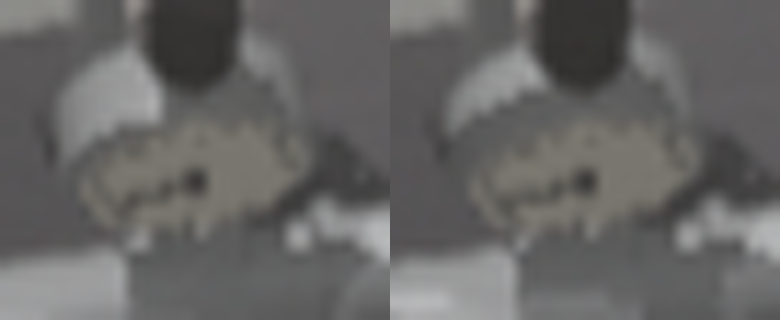

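```bash
python3 -c "
from h import *
print(arm.job_done()); o=arm.get_obs(); print(o['time'],o['ft_force'])"
```

```text
the job is handed in; nothing more can be done
None
the job is handed in; nothing more can be done
```

I pushed the indicator down by its knob until the plunger was pressed in about 7 mm, then let go. I turned the shaft about 165° by two of its studs, at roughly 2–4 N, until the high spot was under the plunger. The job was handed in at about 20 s with the hand clear of everything; no verdict was reported.

- **High spot:** The dial reads about 12.7 mm in the last close wrist-camera picture and about 12.9 mm in the scene camera. Two positions about 17° apart gave the same reading.
- **Fit over all readings:** The readings taken during the turn put the high spot within roughly 10° of the top. I did not turn past the peak to confirm that the reading falls again.
- **Disagreements:** The two cameras' dial readings differ by about 0.2 mm. The stud angles from the networks were 3–6° off the commanded ones. Both are within the 25° allowed.
- **Not checked:** I did not measure the shaft's position along its axis. I saw no shift in the pictures, and the forces stayed low.

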